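Draw the sieve plate out of the nut mill and present it over the tray

TASK

On the nut stall's mill, turn the brass wing nut counter-clockwise to its stop so that it no longer laps over the cover flap, then swing the flap up and back by its black tongue until it is fully open, leaning past upright, and leave it so. Draw the perforated sieve plate straight up out of the mill by its tab and present it: hold it upright and still over the middle of the steel tray, lower edge about 10 cm above the counter, and finish while still holding it there. Leave the card terminal, jar, scoop and tray where they are.

Things in the scene. Friction and masses are not known exactly. Their poses are not given: they have to be found in the camera images.
- mill: Fixed nut mill: grey open-topped box 150 (x) x 140 (y) x 135 mm tall, walls 8, floor 16 mm up, top wholly covered by the flap. Dark motor on its +y side (to y 155, 94 mm tall), narrow block under the wing nut on its -y side (to y -104, 128 tall), low chute in front (to x -115, under 55 tall). Origin: centre of underside; x from the front (tongue) to the hinge side, y left, z up.
- nut (a joint): Angle of the brass wing nut, rad; grows counter-clockwise seen from above, stops at 0 and 1.57. At 0 its wing lies along the mill's y and laps 9 mm over the flap, holding it down; at 1.57 it lies along the mill's x, clear of it (free from about 1.2). It stays where it is left; 0.06 N m turns it.
- nut_wing (a point): Centre of the nut's wing, on the upright turning axis: a brass bar 46 long (point y) x 10 thick (point x) x 24 mm tall (z); the point turns with the nut. The bar's underside is 12 mm below this point and 4 mm above the flap's top. At (-30, -84, 159) mm in the mill's frame; its top, 171 mm up, is the highest thing on the mill: carry the plate clear of it.
- flap (a joint): Opening angle of the flap, rad: 0 shut (level), 1.57 upright, 1.85 fully open at its stop. The hinge is stiff (about 0.22 N m of friction): the flap stays at any angle where it is left.
- flap_hinge (a point): Middle of the hinge line, at (75, 0, 137) mm in the mill's frame; the hinge runs along the mill's y. The flap is a steel sheet 150 long x 140 wide x 6 mm thick, from here to the mill's front; its front end swings up and over towards the mill's +x. The point turns with the flap.
- flap_tongue (a point): Grip point on the black tongue that sticks out from the middle of the flap's front edge, past the mill's front. Tongue 52 mm long, 28 wide (along the mill's y), 8 thick; this point is mid-width, mid-thickness, 178 mm from the hinge, 28 mm in front of the flap's edge (when shut at 3 mm above the hinge line). Clear air below for 75 mm. It turns with the flap.
- plate_tab (a point): Centre of the sieve plate's aluminium tab: 36 wide (y) x 12 thick (x) x 32 mm tall (z); axes are the plate's. In the mill the plate stands upright, parallel to the mill's y (x -10, y 0 mm), its side edges in guide grooves with 1 to 2 mm play; tab top 131 mm above the counter, just under the shut flap. Rising 55 mm frees it from the grooves, 120 mm from the rim.
- plate_foot (a point): Middle of the plate's lower edge, 99 mm straight below plate_tab. The plate itself is perforated steel, 100 wide x 6 thick x 83 mm tall, with the tab above.
- plate: The sieve plate with its tab (about 0.25 kg): origin at the middle of its lower edge, the same point as plate_foot; z up to the tab.
- tray_in (a point): Centre of the inner floor of the loose steel tray on the counter: 180 (x) x 150 (y) x 25 mm tall, walls 4 mm, open on top. Axes are the tray's.
- tray: The steel tray: origin at the centre of its underside.
- terminal: Card terminal lying flat, bystander: black, 165 x 80 x 36 mm; origin at the centre of its underside. Leave alone.
- jar: Jar with a steel lid, bystander: 68 mm across, 100 mm tall; origin at the centre of its underside. Leave alone.
- scoop: Aluminium scoop with a wooden handle, bystander: 60 wide, about 160 long, 30 mm tall; origin on its underside near where the handle joins. Leave alone.
Not all that is in view belongs to the job. What is shaped like the tray but red is not meant.

How it is judged:
By the outcome, as a careful person would: the job done as asked, in the order asked, and still so for the second after the job is handed in, while the arm keeps its last pose, push and grip.
It also fails if it takes over 72 s, if anything falls off the work surface, if the arm or the gripper's body presses on something with over 40 N, if the wrist force passes 120 N, or if a joint passes its speed limit or range.

ROBOT

A 7-joint arm with a two-finger parallel gripper is mounted at the origin on the work surface. World frame = base frame: x ahead of the robot, y to its left, z up, the work surface at z = 0. Lengths are in m, angles in rad, forces in N, time in s.
With the tool pointing down it reaches from about 0.4 to 0.75 m from the base axis. Payload 19.5 kg.
Tool frame: the origin (TCP) lies on the front face of the gripper's body, between the roots of the fingers; the fingertips stand 73 mm ahead of it and the grasp point (between the pads) lies 54 mm ahead of it; y points along the fingers, z is the direction in which the jaws open and shut, and the axes are right-handed (so a half turn about y gives the same grasp; the last joint's range is limited). The gripper opens to 85 mm and grips with 20 to 120 N. Pads are 22 mm wide; open, the fingers measure 114 mm over their backs; the gripper's body (76 mm by 85 mm) begins 54 mm behind the grasp point. The pads swing forward as they close: fully open they stand 13 mm farther back than shut.
Start: joints at [-1.363, 0.707, -0.028, 1.485, 0.022, 0.951, -0.075], TCP at [0.142, 0.557, 0.304] pointing down, gripper open.
Joint ranges: [-2.71, 2.71], [-0.32, 2.16], [-1.57, 1.52], [0, 2.45], [-1.46, 4.6], [0, 2.02], [-2.83, 2.83]. Speed limits (rad/s): [1.89, 1.89, 2.57, 2.57, 3.01, 3.01, 3.01].

INTERFACE

Orientations are given as a 3x3 rotation matrix whose columns are the frame's x, y, z axes.
In Python, from plant import manip gives the robot as it stands.
- The arm moves only by the shell command python3 -m jog 'ROWS' [FORCE]. ROWS is JSON, a list of rows, each an object with "hand": the opening, from 0 (shut) to 1 (fully open); "xyz": the shift along the tool's x, y, z scaled (see below), a list of three; "yaw": the turn about the tool's y scaled (see below). A call has 1 to 12 rows; each row is the pose to reach, as a shift and turn from the pose commanded when the call began, along the tool's axes at that moment; what a row does not reach only later rows make up. The controller multiplies each number of a shift by 800 mm and each number of a turn by 90 degrees. A row lasts 1/12 s, in which the tool goes at most 41.7 mm and 7.16 degrees, less where a joint would pass 70% of its speed; a pose out of reach is approached as far as the arm can. A call with a number of a shift or a turn outside -1 to 1 is refused whole. A call with a gripper value outside its range is refused whole. The fingers move at their own pace and stop on an object; FORCE is the grip in N (left out, the last holds). Time passes only in rows, so rows that repeat a pose let the fingers close. It gives the time, the measured TCP pose, the force and the opening at its end, in the units of the state.
- manip.get_obs(): the state, without advancing time (a new reading comes with each control period).
- manip.get_image(name): name is "scene" or "side" or "wrist"; returns (picture, depth): 420x560x3 uint8, red, green, blue; 420x560 float32, m along the optical axis (not along the pixel's ray), 0 where there is no reading.
- manip.camera_params(name): a dict with "mtx" (3x3 intrinsics, pixels), "k1" (the pictures are not rectified: a ray, as slopes to the right and down, at radius r is drawn at 1 + k1 r^2 times it, then the intrinsics apply), "rvec" (rotation vector, rad) and "tvec" (3), from world to camera coordinates, as OpenCV has them. Camera axes: x right, y down, z forward; pixel columns grow to the right and rows downward; lengths in m; the calibration is good to about 2 mm. A picture is of the moment at which its call begins: read the wrist's pose just before it. camera_params takes no time and is no camera call; for the wrist camera it gives the pose at the moment of the call.
- manip.close_job(): hands the job in, once; it reports no verdict.
The state is a dict: "time": time; "joint_positions": joint angles; "qvel": joint speeds; "joint_efforts": joint torques, N m; "tcp_pos": TCP position; "ee_rot": TCP orientation; "force": force on the tool from outside, world axes, zero at the start; "torque": the same for the moment, N m; "width": finger opening in m.
Only numpy, scipy, OpenCV 4.12 (cv2) and the standard library are available. Lean on these libraries where they do the work, as an engineer would, in place of code of your own. Each camera call takes 0.05 s, during which the arm holds its last target. There are 200 camera calls.

## Working session

There is one attempt and no reset: what is moved stays moved. The work goes in short steps, Python scripts to look and compute and a shell command to move; the robot and the scene stay as the last step left them, time stands still between calls to the robot, and variables do not carry over. Pictures are saved under pics/ and viewed, about 8 in all and at most 12, crops included, and the job is handed in when it is done.

```bash
ls; mkdir -p pics
cat > h.py <<'E'
import numpy as np, cv2
from plant import manip
def cam(n):
    p=manip.camera_params(n); R=cv2.Rodrigues(np.array(p['rvec'],float))[0]; return np.array(p['mtx'],float),float(p['k1']),R,np.array(p['tvec'],float).ravel()
def slopes(n,uv,c=None):
    K,k1,R,t=c or cam(n); uv=np.atleast_2d(uv).astype(float)
    D=np.array([k1,0,0,0,0]); return cv2.undistortPoints(uv.reshape(-1,1,2),K,D).reshape(-1,2)
def on_z(n,uv,z,c=None):
    c=c or cam(n);K,k1,R,t=c; s=slopes(n,uv,c); d=np.c_[s,np.ones(len(s))]@R; o=-R.T@t
    return o+d*((z-o[2])/d[:,2])[:,None]
def with_d(n,uv,dep,c=None):
    c=c or cam(n);K,k1,R,t=c; s=slopes(n,uv,c); return (np.c_[s,np.ones(len(s))]*np.ravel(dep)[:,None]-t)@R
def proj(n,P,c=None):
    K,k1,R,t=c or cam(n); return cv2.projectPoints(np.atleast_2d(P).astype(float),R,t,K,np.array([k1,0,0,0,0.]))[0].reshape(-1,2)
def shot(n,tag):
    c=cam(n); im,d=manip.get_image(n); cv2.imwrite(f'pics/{tag}.png',im[:,:,::-1]); np.savez(f'pics/{tag}.npz',d=d,im=im,K=c[0],k=c[1],R=c[2],t=c[3]); return im,d,c
def load(tag):
    z=np.load(f'pics/{tag}.npz'); return z['im'],z['d'],(z['K'],float(z['k']),z['R'],z['t'])
E
python3 - <<'E'
from h import *
o=manip.get_obs();print(o['time'],o['tcp_pos'],np.round(o['ee_rot'],3),o['width'],o['force'])
a,_,_=shot('scene','s0');b,_,_=shot('side','d0')
for n in('scene','side'):
    K,k,R,t=cam(n);print(n,-R.T@t,R[2],K[0,0],k)
cv2.imwrite('pics/both.png',np.hstack([a,b])[:,:,::-1])
E
```

```text
pics
0.0 [0.14208539 0.55698103 0.30343365] [[ 0.969 -0.     0.247]
 [-0.247 -0.001  0.969]
 [ 0.    -1.    -0.001]] 0.08504561458894298 [ 0.00262232 -0.56477783 -0.6993496 ]
scene [ 1.00504189 -0.89554746  1.46961345] [-0.32713443  0.49450393 -0.80526326] 524.1392133249656 -0.03639864814646054
side [-0.30643262 -1.08249385  1.14504687] [ 0.47081071  0.62678744 -0.62086615] 484.8141828315984 -0.1271993331584108
```

View pics/s0.png

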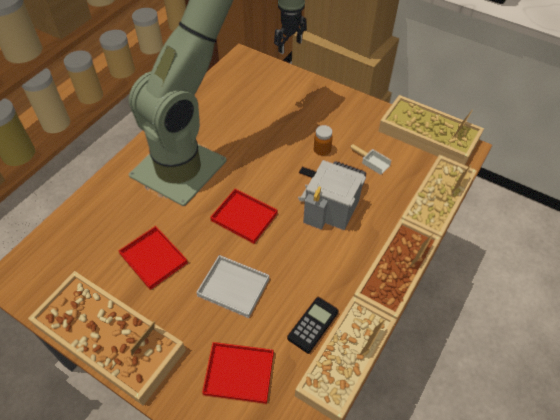

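View pics/d0.png

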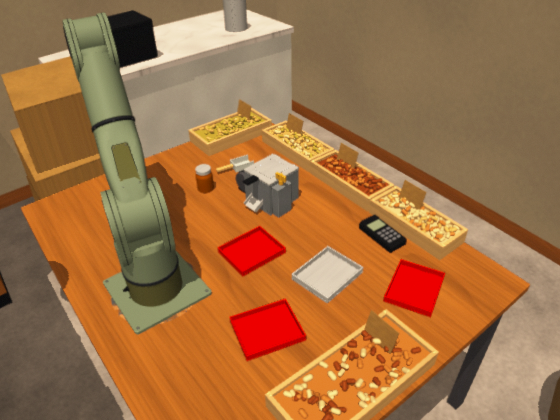

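The scene view shows the mill at (338,195), the brass nut at (318,190) and a black part at (308,173). The steel tray is at (233,286), with red look-alikes at (244,215), (153,257) and (239,373). The terminal is at (313,325), the jar at (323,140) and the scoop at (375,160). The side view has the mill at (272,185), the nut at (281,178) and the tray at (327,273). In both views I choose the steel tray and the brass nut, and check them in one close crop.

Run:
```python
from h import *
a=load('s0')[0];b=load('d0')[0]
A=cv2.resize(a[145:245,285:385],(400,400),interpolation=cv2.INTER_CUBIC);B=cv2.resize(b[140:240,220:320],(400,400),interpolation=cv2.INTER_CUBIC)
cv2.imwrite('pics/c0.png',np.hstack([A,B])[:,:,::-1])
for tag,n in(('s0','scene'),('d0','side')):
    im,d,c=load(tag)
    hsv=cv2.cvtColor(im,cv2.COLOR_RGB2HSV)
    if n=='scene': r=(290,170,370,230);tr=(190,250,275,320)
    else: r=(230,150,305,220);tr=(285,240,370,305)
    # tray: low saturation
    m=np.zeros(im.shape[:2],np.uint8);x0,y0,x1,y1=tr
    m[y0:y1,x0:x1]=((hsv[y0:y1,x0:x1,1]<90)*255)
    cs=max(cv2.findContours(m,cv2.RETR_EXTERNAL,cv2.CHAIN_APPROX_NONE)[0],key=cv2.contourArea)
    P=on_z(n,cs.reshape(-1,2),0.025,c)
    print(n,'tray',cv2.minAreaRect((P[:,:2]*1000).astype(np.float32)))
    # mill flap: depth points at height 0.135-0.145
    ys,xs=np.mgrid[r[1]-25:r[3],r[0]:r[2]];uv=np.c_[xs.ravel(),ys.ravel()];W=with_d(n,uv,d[ys,xs],c)
    ok=(W[:,2]>.132)&(W[:,2]<.149)&(d[ys,xs].ravel()>0);F=W[ok]
    print('top pts',len(F),np.median(F[:,2]),cv2.minAreaRect((F[:,:2]*1000).astype(np.float32)))
    hh=hsv[ys,xs].reshape(-1,3)
    br=(W[:,2]>.15)&(W[:,2]<.18);print('high',br.sum(),W[br].mean(0),uv[br].mean(0))
    br=(hh[:,0]>15)&(hh[:,0]<32)&(hh[:,1]>140)&(hh[:,2]>150)
    print('brass',br.sum(),W[br].mean(0),uv[br].mean(0))
```

```text
scene tray ((467.457763671875, -301.8984375), (185.8981475830078, 159.34555053710938), 8.014604568481445)
top pts 1589 0.1443367909774676 ((554.123779296875, 126.38907623291016), (210.80113220214844, 180.24111938476562), 7.282467842102051)
high 178 [0.56205707 0.11097712 0.15755005] [327.33707865 184.0505618 ]
brass 145 [0.50538276 0.20804668 0.05697735] [324.17931034 178.84137931]
side tray ((458.82550048828125, -307.92547607421875), (194.90875244140625, 160.39068603515625), 7.937736988067627)
top pts 990 0.14195803120388184 ((555.3229370117188, 122.06253051757812), (212.56439208984375, 180.51893615722656), 5.654478549957275)
high 71 [0.55073515 0.05252265 0.16257292] [279.81690141 176.45070423]
brass 1708 [0.79638092 0.42626408 0.05277384] [272.8559719  140.42564403]
```

View pics/c0.png

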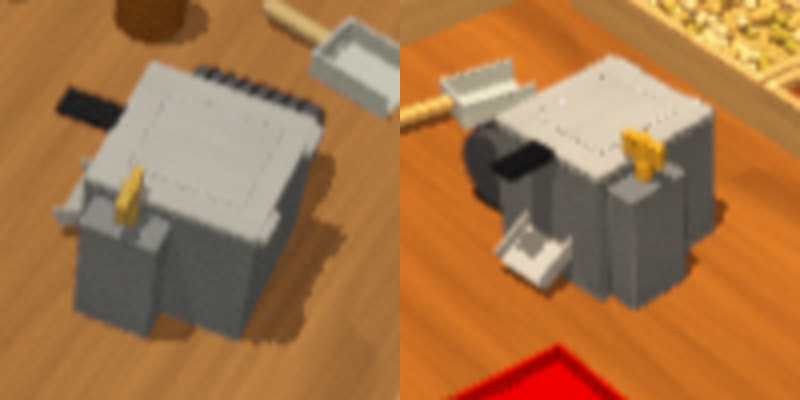

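The crop shows the tongue at crop-left (90,108) on the mill's front. The nut is brass at (130,195), lapping the flap, and the motor is at (260,90). The flap corners in scene-crop pixels are (155,65), (322,125), (270,240) and (85,185).

```bash
python3 - <<'E'
from h import *
im,d,c=load('s0')
cr=np.array([[155,65],[322,125],[270,240],[85,185],[68,103],[130,195]])/4+[285,145]-.4
P=on_z('scene',cr,.143,c);print(P.round(4))
im,d,c2=load('d0')
cr=np.array([[612,57],[712,105],[600,178],[498,115]])-[400,0];cr=cr/4+[220,140]-.4
Q=on_z('side',cr,.143,c2);print(Q.round(4))
for X in(P,Q):print(X[:4].mean(0),[np.degrees(np.arctan2(*(X[j]-X[i])[[1,0]])) for i,j in((0,1),(1,2),(2,3),(3,0))])
print(manip.camera_params('wrist')); K,k,R,t=cam('wrist');o=manip.get_obs();print(o['ee_rot'].T@(-R.T@t-o['tcp_pos']),o['ee_rot'].T@R.T)
E
python3 -m jog --help | head -20
```

```text
[[0.4961 0.2034 0.143 ]
 [0.6459 0.2194 0.143 ]
 [0.6651 0.0894 0.143 ]
 [0.5124 0.0588 0.143 ]
 [0.4556 0.1271 0.143 ]
 [0.5484 0.0694 0.143 ]]
[[0.6409 0.2149 0.143 ]
 [0.662  0.0879 0.143 ]
 [0.5105 0.0604 0.143 ]
 [0.4975 0.2018 0.143 ]]
[0.57986934 0.14275417 0.143     ] [np.float64(6.1081851109570895), np.float64(-81.56705713936832), np.float64(-168.68606777700376), np.float64(96.43298639810345)]
[0.57770857 0.14124944 0.143     ] [np.float64(-80.5346480369349), np.float64(-169.723387642145), np.float64(95.23460941396263), np.float64(5.223974411425102)]
{'mtx': array([[332.18916099,   0.        , 279.52014758],
       [  0.        , 332.18916099, 212.37306132],
       [  0.        ,   0.        ,   1.        ]]), 'k1': -0.0572378186569468, 'rvec': array([-2.26848948, -1.76169982, -0.28726923]), 'tvec': array([-0.57527553, -0.04239404,  0.37972737])}
[-0.08024429 -0.06996689  0.00042332] [[ 3.70962851e-04  9.48176984e-01  3.17742456e-01]
 [-8.29141463e-04 -3.17742077e-01  9.48176822e-01]
 [ 9.99999587e-01 -6.15191822e-04  6.68302346e-04]]invalid input: not JSON, or not a number
```

```bash
cat >> h.py <<'E'
def to(xyz,ang=None):
    """scaled shift + yaw to reach TCP xyz with tool x at heading ang (deg)"""
    o=manip.get_obs();R=o['ee_rot'];s=R.T@(np.array(xyz)-o['tcp_pos'])/.8
    a=np.degrees(np.arctan2(R[1,0],R[0,0])); y=0 if ang is None else -(ang-a)/90
    print('t',round(o['time'],2),'tcp',o['tcp_pos'].round(4),'ang',a.round(2),'F',np.round(o['force'],1),'w',round(o['width'],4),'| shift',s.round(4),'yaw',round(y,4))
def mill(p,O=(.579,.142),a=8.):
    a=np.radians(a);return np.array([O[0]+p[0]*np.cos(a)-p[1]*np.sin(a),O[1]+p[0]*np.sin(a)+p[1]*np.cos(a),p[2]])
E
J='{"hand":1,"xyz":[0.66,-0.02,-0.48],"yaw":0.75}'
python3 -m jog '[{"hand":1,"xyz":[0.05,-0.02,-0.036],"yaw":0.05},{"hand":1,"xyz":[0.66,-0.02,-0.48],"yaw":0.75},{"hand":1,"xyz":[0.66,-0.02,-0.48],"yaw":0.75},{"hand":1,"xyz":[0.66,-0.02,-0.48],"yaw":0.75},{"hand":1,"xyz":[0.66,-0.02,-0.48],"yaw":0.75},{"hand":1,"xyz":[0.66,-0.02,-0.48],"yaw":0.75},{"hand":1,"xyz":[0.66,-0.02,-0.48],"yaw":0.75},{"hand":1,"xyz":[0.66,-0.02,-0.48],"yaw":0.75},{"hand":1,"xyz":[0.66,-0.02,-0.48],"yaw":0.75},{"hand":1,"xyz":[0.66,-0.02,-0.48],"yaw":0.75},{"hand":1,"xyz":[0.66,-0.02,-0.48],"yaw":0.75},{"hand":1,"xyz":[0.66,-0.02,-0.48],"yaw":0.75}]'
python3 -c "
from h import *
to([.561,.055,.32],-82)"
```

```text
time: 1.1
tcp_pos: [0.4608, 0.1721, 0.319]
ee_rot: [[0.142, -0.0, 0.99], [-0.99, -0.0, 0.142], [0.0, -1.0, -0.0]]
force: [-0.2, 1.7, 0.8]
width: 0.0856
t 1.1 tcp [0.4608 0.1721 0.319 ] ang -81.84 F [-0.2  1.7  0.8] w 0.0856 | shift [ 0.1627 -0.0012  0.1032] yaw 0.0018
```

```bash
python3 -m jog '[{"hand":1,"xyz":[0.05,0,0.034],"yaw":0},{"hand":1,"xyz":[0.1,0,0.07],"yaw":0},{"hand":1,"xyz":[0.163,0,0.103],"yaw":0},{"hand":1,"xyz":[0.163,0,0.103],"yaw":0},{"hand":1,"xyz":[0.163,0,0.103],"yaw":0},{"hand":1,"xyz":[0.163,0,0.103],"yaw":0},{"hand":1,"xyz":[0.163,0,0.103],"yaw":0},{"hand":1,"xyz":[0.163,0,0.103],"yaw":0},{"hand":1,"xyz":[0.163,0,0.103],"yaw":0}]'
python3 - <<'E'
from h import *
to([.561,.055,.32],-82)
im,d,c=shot('wrist','w1')
E
```

```text
time: 1.85
tcp_pos: [0.5598, 0.0575, 0.3192]
ee_rot: [[0.144, -0.0, 0.99], [-0.99, 0.0, 0.144], [-0.0, -1.0, -0.0]]
force: [-0.0, -0.5, 1.4]
width: 0.0852
t 1.85 tcp [0.5598 0.0575 0.3192] ang -81.73 F [-0.  -0.5  1.4] w 0.0852 | shift [ 0.0033 -0.001   0.0011] yaw 0.003
```

View pics/w1.png

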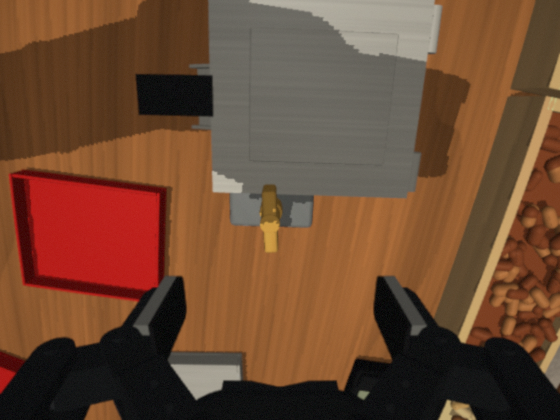

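The wrist view shows the wing's top running from (269,186) to (270,250). The flap's front edge is at column 212, its near edge runs from (212,192) to (415,196), and the tongue spans (137,75) to (213,115).

Run:
```python
from h import *
im,d,c=load('w1');hsv=cv2.cvtColor(im,cv2.COLOR_RGB2HSV)
m=((hsv[...,0]>14)&(hsv[...,0]<32)&(hsv[...,1]>130)).astype(np.uint8);m[:180]=0;m[260:]=0;m[:,:255]=0;m[:,285:]=0
ys,xs=np.nonzero(m);print(len(xs),xs.min(),xs.max(),ys.min(),ys.max())
W=with_d('wrist',np.c_[xs,ys],d[ys,xs],c);t=W[W[:,2]>.165];print(len(t),t[:,2].max(),np.median(t[:,2]),cv2.minAreaRect((t[:,:2]*1000).astype(np.float32)))
print('nut px',on_z('wrist',[[269,186],[270,250]],.171,c).round(4))
print('nut exp',mill((-30,-84,159)*np.array(.001)))
e=on_z('wrist',[[212,5],[212,192],[415,196]],.143,c);print(e.round(4),np.degrees(np.arctan2(*(e[2]-e[1])[[1,0]])),np.degrees(np.arctan2(*(e[0]-e[1])[[1,0]]))-90)
tg=(im.max(2)<40);tg[:60]=0;tg[130:]=0;tg[:,:125]=0;tg[:,225:]=0
ys,xs=np.nonzero(tg);T=on_z('wrist',np.c_[xs,ys],.144,c);print(cv2.minAreaRect((T[:,:2]*1000).astype(np.float32)),d[95,170],with_d('wrist',[[170,95]],[d[95,170]],c))
w=with_d('wrist',[[330,100],[250,180]],[d[100,330],d[180,250]],c);print(w)
```

```text
1142 259 281 185 253
951 0.3892260955922023 0.17108542088448278 ((550.11669921875, 85.94854736328125), (13.367118835449219, 103.78216552734375), 8.147985458374023)
nut px [[0.5503 0.0838 0.171 ]
 [0.5573 0.037  0.171 ]]
nut exp [0.5609825  0.05464229 0.159     ]
[[0.4965 0.1936 0.143 ]
 [0.5078 0.0659 0.143 ]
 [0.6636 0.0854 0.143 ]] 7.109114646925847 5.031149426693474
((475.4466857910156, 133.00379943847656), (53.04511260986328, 27.15863800048828), 6.135809898376465) 0.23121831 [[0.47234381 0.13259645 0.14360166]]
[[0.58457725 0.1450566  0.14395695]
 [0.53562119 0.07967501 0.1440297 ]]
```

```bash
sed -i 's/O=(.579,.142),a=8./O=(.5745,.1463),a=7./' h.py; python3 -c "
from h import *
to([.554,.060,.223],-83)"
```

```text
t 1.9 tcp [0.5598 0.0574 0.3192] ang -81.74 F [ 0.  -0.6  0.3] w 0.0855 | shift [-0.0043  0.1203 -0.0067] yaw 0.0141
```

```bash
python3 -m jog '[{"hand":0.6,"xyz":[-0.0043,0.03,-0.0067],"yaw":0.014},{"hand":0.6,"xyz":[-0.0043,0.06,-0.0067],"yaw":0.014},{"hand":0.6,"xyz":[-0.0043,0.09,-0.0067],"yaw":0.014},{"hand":0.6,"xyz":[-0.0043,0.11,-0.0067],"yaw":0.014},{"hand":0.6,"xyz":[-0.0043,0.12,-0.0067],"yaw":0.014},{"hand":0.6,"xyz":[-0.0043,0.12,-0.0067],"yaw":0.014},{"hand":0.6,"xyz":[-0.0043,0.12,-0.0067],"yaw":0.014}]'
python3 -m jog '[{"hand":0,"xyz":[0,0,0],"yaw":0},{"hand":0,"xyz":[0,0,0],"yaw":0},{"hand":0,"xyz":[0,0,0],"yaw":0},{"hand":0,"xyz":[0,0,0],"yaw":0},{"hand":0,"xyz":[0,0,0],"yaw":0},{"hand":0,"xyz":[0,0,0],"yaw":0},{"hand":0,"xyz":[0,0,0],"yaw":0},{"hand":0,"xyz":[0,0,0],"yaw":0}]' 20
python3 -c "
from h import *
to([.554,.060,.223],7)"
```

```text
time: 2.48
tcp_pos: [0.5544, 0.0593, 0.2237]
ee_rot: [[0.121, 0.0, 0.993], [-0.993, -0.0, 0.121], [0.0, -1.0, 0.0]]
force: [0.2, 0.3, 0.7]
width: 0.0511
time: 3.15
tcp_pos: [0.5531, 0.0591, 0.2237]
ee_rot: [[0.121, -0.003, 0.993], [-0.993, 0.0, 0.121], [-0.0, -1.0, -0.003]]
force: [-12.9, -0.7, 14.0]
width: 0.0097
t 3.15 tcp [0.5531 0.0591 0.2237] ang -83.07 F [-12.9  -0.7  14. ] w 0.0097 | shift [-0.001   0.0008  0.0013] yaw -1.0008
```

```bash
python3 -m jog '[{"hand":0,"xyz":[0,0,-0.002],"yaw":0},{"hand":0,"xyz":[0,0,-0.002],"yaw":-0.06},{"hand":0,"xyz":[0,0,-0.002],"yaw":-0.12},{"hand":0,"xyz":[0,0,-0.002],"yaw":-0.18},{"hand":0,"xyz":[0,0,-0.002],"yaw":-0.24},{"hand":0,"xyz":[0,0,-0.002],"yaw":-0.3},{"hand":0,"xyz":[0,0,-0.002],"yaw":-0.36},{"hand":0,"xyz":[0,0,-0.002],"yaw":-0.42},{"hand":0,"xyz":[0,0,-0.002],"yaw":-0.48},{"hand":0,"xyz":[0,0,-0.002],"yaw":-0.5},{"hand":0,"xyz":[0,0,-0.002],"yaw":-0.5}]'
python3 -c "
from h import *
to([.554,.060,.223],7);print(manip.get_obs()['torque'])"
```

```text
time: 4.07
tcp_pos: [0.5516, 0.0584, 0.2237]
ee_rot: [[0.789, -0.003, 0.615], [-0.615, -0.001, 0.789], [-0.002, -1.0, -0.002]]
force: [-11.5, -1.8, 12.6]
width: 0.0098
t 4.07 tcp [0.5516 0.0584 0.2237] ang -37.95 F [-11.5  -1.8  12.6] w 0.0098 | shift [0.0011 0.0008 0.0033] yaw -0.4994
[-0.55383672  2.54135783  0.01220004]
```

```bash
python3 -m jog '[{"hand":0,"xyz":[-0.0025,0,-0.002],"yaw":-0.06},{"hand":0,"xyz":[-0.0025,0,-0.002],"yaw":-0.12},{"hand":0,"xyz":[-0.0025,0,-0.002],"yaw":-0.18},{"hand":0,"xyz":[-0.0025,0,-0.002],"yaw":-0.24},{"hand":0,"xyz":[-0.0025,0,-0.002],"yaw":-0.3},{"hand":0,"xyz":[-0.0025,0,-0.002],"yaw":-0.36},{"hand":0,"xyz":[-0.0025,0,-0.002],"yaw":-0.42},{"hand":0,"xyz":[-0.0025,0,-0.002],"yaw":-0.48},{"hand":0,"xyz":[-0.0025,0,-0.002],"yaw":-0.51},{"hand":0,"xyz":[-0.0025,0,-0.002],"yaw":-0.52},{"hand":0,"xyz":[-0.0025,0,-0.002],"yaw":-0.52}]'
python3 -c "
from h import *
to([.554,.060,.223],7);print(manip.get_obs()['torque'])"
```

```text
time: 4.98
tcp_pos: [0.5505, 0.0572, 0.2237]
ee_rot: [[0.989, 0.001, -0.151], [0.151, -0.002, 0.989], [0.001, -1.0, -0.002]]
force: [1.4, -9.3, 5.4]
width: 0.0095
t 4.98 tcp [0.5505 0.0572 0.2237] ang 8.66 F [ 1.4 -9.3  5.4] w 0.0095 | shift [0.0048 0.0009 0.0028] yaw 0.0185
[-1.99523998 -0.11914439 -0.60373273]
```

```bash
python3 -m jog '[{"hand":0.4,"xyz":[0,0,0],"yaw":0},{"hand":0.4,"xyz":[0,0,0],"yaw":0},{"hand":0.4,"xyz":[0,0,0],"yaw":0},{"hand":0.4,"xyz":[0,-0.04,0],"yaw":0},{"hand":0.6,"xyz":[0,-0.08,0],"yaw":0},{"hand":0.6,"xyz":[0,-0.12,0.02],"yaw":0.01},{"hand":0.6,"xyz":[-0.01,-0.134,0.06],"yaw":0.018},{"hand":0.6,"xyz":[-0.013,-0.134,0.082],"yaw":0.018},{"hand":0.6,"xyz":[-0.013,-0.134,0.082],"yaw":0.018},{"hand":0.6,"xyz":[-0.013,-0.134,0.082],"yaw":0.018},{"hand":0.6,"xyz":[-0.013,-0.134,0.082],"yaw":0.018}]'
python3 - <<'E'
from h import *
to([.4723,.1337,.194],7)
im,d,c=shot('wrist','w2')
tg=(im.max(2)<40);tg[380:]=0
n,l,s,ce=cv2.connectedComponentsWithStats(tg.astype(np.uint8))
for i in range(1,n):
    if s[i,4]>300:
        ys,xs=np.nonzero(l==i);T=on_z('wrist',np.c_[xs,ys],.144,c);print(s[i],cv2.minAreaRect((T[:,:2]*1000).astype(np.float32)),np.median(with_d('wrist',np.c_[xs,ys],d[ys,xs],c),0))
E
```

```text
time: 5.9
tcp_pos: [0.5301, 0.1215, 0.3301]
ee_rot: [[0.992, -0.0, -0.123], [0.123, -0.001, 0.992], [-0.0, -1.0, -0.001]]
force: [-0.2, 0.2, 0.6]
width: 0.0512
t 5.9 tcp [0.5301 0.1215 0.3301] ang 7.09 F [-0.2  0.2  0.6] w 0.0512 | shift [-0.0698  0.1701  0.0241] yaw 0.0009
[ 285  103   38   71 2537] ((475.18841552734375, 132.91067504882812), (52.46520233154297, 27.88346290588379), 7.146594047546387) [0.47439635 0.13272804 0.14397246]
[   0  265   41   62 1963] ((649.5362548828125, -107.76338195800781), (39.7481803894043, 67.57025146484375), 79.99592590332031) [ 0.73299937 -0.20221713  0.02893516]
[  50  267  176  113 9096] ((699.9307861328125, 18.661659240722656), (103.45267486572266, 229.48135375976562), 37.44551467895508) [0.52617873 0.08239348 0.31633629]
[ 334  266  176  114 9129] ((669.56689453125, 262.0373229980469), (230.0032196044922, 103.67463684082031), 66.42926788330078) [0.51537142 0.16000145 0.31625789]
```

View pics/w2.png

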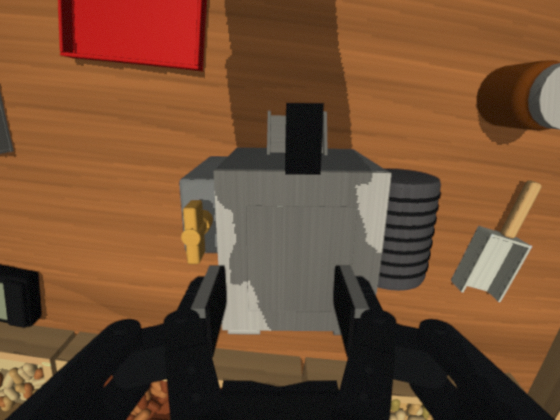

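The nut now lies along the mill's x at (195,230), clear of the flap. The tongue is at (304,138), free on both sides. Next I grip the tongue by its sides.

```bash
sed -i 's/O=(.5745,.1463),a=7./O=(.5754,.1454),a=7.1/' h.py; python3 -m jog '[{"hand":0.7,"xyz":[-0.04,0.01,0.014],"yaw":0},{"hand":0.7,"xyz":[-0.069,0.04,0.023],"yaw":0},{"hand":0.7,"xyz":[-0.069,0.08,0.023],"yaw":0},{"hand":0.7,"xyz":[-0.069,0.12,0.023],"yaw":0},{"hand":0.7,"xyz":[-0.069,0.15,0.023],"yaw":0},{"hand":0.7,"xyz":[-0.069,0.174,0.023],"yaw":0},{"hand":0.7,"xyz":[-0.069,0.174,0.023],"yaw":0},{"hand":0.7,"xyz":[-0.069,0.174,0.023],"yaw":0},{"hand":0.7,"xyz":[-0.069,0.174,0.023],"yaw":0}]'
python3 -c "
from h import *
to([.4732,.1327,.191],7.1)"
python3 -m jog '[{"hand":0,"xyz":[0,0,0],"yaw":0},{"hand":0,"xyz":[0,0,0],"yaw":0},{"hand":0,"xyz":[0,0,0],"yaw":0},{"hand":0,"xyz":[0,0,0],"yaw":0},{"hand":0,"xyz":[0,0,0],"yaw":0},{"hand":0,"xyz":[0,0,0],"yaw":0}]' 30
python3 - <<'E'
from h import *
to([.4732,.1327,.191],7.1)
a0=np.arctan2(3,178);r=np.hypot(178,3)
for k in range(1,23):
    th=k*1.9/22; print(round(th,3),[round(x,4) for x in ((178-r*np.cos(a0+th))/800,-(r*np.sin(a0+th)-3)/800)],end=' ')
E
```

```text
time: 6.7
tcp_pos: [0.4733, 0.1333, 0.1921]
ee_rot: [[0.992, 0.001, -0.123], [0.123, 0.0, 0.992], [0.001, -1.0, -0.0]]
force: [-0.6, -0.9, 0.0]
width: 0.0595
t 6.7 tcp [0.4733 0.1333 0.1921] ang 7.07 F [-0.6 -0.9  0. ] w 0.0595 | shift [-0.0002  0.0013 -0.0008] yaw -0.0003
time: 7.2
tcp_pos: [0.4732, 0.1329, 0.1919]
ee_rot: [[0.992, 0.001, -0.123], [0.123, -0.001, 0.992], [0.001, -1.0, -0.001]]
force: [0.3, -5.4, 10.2]
width: 0.0274
t 7.2 tcp [0.4732 0.1329 0.1919] ang 7.05 F [ 0.3 -5.4 10.2] w 0.0274 | shift [-0.0001  0.0011 -0.0002] yaw -0.0005
0.086 [np.float64(0.0012), np.float64(-0.0192)] 0.173 [np.float64(0.004), np.float64(-0.0382)] 0.259 [np.float64(0.0084), np.float64(-0.0569)] 0.345 [np.float64(0.0144), np.float64(-0.0751)] 0.432 [np.float64(0.022), np.float64(-0.0928)] 0.518 [np.float64(0.0311), np.float64(-0.1097)] 0.605 [np.float64(0.0416), np.float64(-0.1258)] 0.691 [np.float64(0.0534), np.float64(-0.1409)] 0.777 [np.float64(0.0665), np.float64(-0.155)] 0.864 [np.float64(0.0808), np.float64(-0.1678)] 0.95 [np.float64(0.0961), np.float64(-0.1794)] 1.036 [np.float64(0.1124), np.float64(-0.1896)] 1.123 [np.float64(0.1295), np.float64(-0.1984)] 1.209 [np.float64(0.1473), np.float64(-0.2057)] 1.295 [np.float64(0.1656), np.float64(-0.2114)] 1.382 [np.float64(0.1844), np.float64(-0.2155)] 1.468 [np.float64(0.2034), np.float64(-0.218)] 1.555 [np.float64(0.2226), np.float64(-0.2188)] 1.641 [np.float64(0.2418), np.float64(-0.2179)] 1.727 [np.float64(0.2609), np.float64(-0.2154)] 1.814 [np.float64(0.2796), np.float64(-0.2113)] 1.9 [np.float64(0.298), np.float64(-0.2056)]
```

```bash
python3 -m jog '[{"hand":0,"xyz":[0.0012,-0.0192,0],"yaw":0},{"hand":0,"xyz":[0.004,-0.0382,0],"yaw":0},{"hand":0,"xyz":[0.0084,-0.0569,0],"yaw":0},{"hand":0,"xyz":[0.0144,-0.0751,0],"yaw":0},{"hand":0,"xyz":[0.022,-0.0928,0],"yaw":0},{"hand":0,"xyz":[0.0311,-0.1097,0],"yaw":0},{"hand":0,"xyz":[0.0416,-0.1258,0],"yaw":0},{"hand":0,"xyz":[0.0416,-0.1258,0],"yaw":0}]'
python3 - <<'E'
from h import *
to([.4732,.1327,.191],7.1); print(manip.get_obs()['torque'])
for k in range(8,23):
    th=k*1.9/22; a0=np.arctan2(3,178);r=np.hypot(178,3); print(k,[round(x,4) for x in ((178-r*np.cos(a0+th))/800-.0416,-(r*np.sin(a0+th)-3)/800+.1258)],end=' ')
E
```

```text
time: 7.87
tcp_pos: [0.5067, 0.1367, 0.2939]
ee_rot: [[0.993, 0.001, -0.122], [0.122, -0.001, 0.993], [0.001, -1.0, -0.001]]
force: [-4.5, -6.3, 2.1]
width: 0.027
t 7.87 tcp [0.5067 0.1367 0.2939] ang 7.01 F [-4.5 -6.3  2.1] w 0.027 | shift [-0.0424  0.1286  0.0004] yaw -0.001
[-1.46850885  0.84702103 -0.18040608]
8 [np.float64(0.0118), np.float64(-0.0151)] 9 [np.float64(0.0249), np.float64(-0.0292)] 10 [np.float64(0.0392), np.float64(-0.042)] 11 [np.float64(0.0545), np.float64(-0.0536)] 12 [np.float64(0.0708), np.float64(-0.0638)] 13 [np.float64(0.0879), np.float64(-0.0726)] 14 [np.float64(0.1057), np.float64(-0.0799)] 15 [np.float64(0.124), np.float64(-0.0856)] 16 [np.float64(0.1428), np.float64(-0.0897)] 17 [np.float64(0.1618), np.float64(-0.0922)] 18 [np.float64(0.181), np.float64(-0.093)] 19 [np.float64(0.2002), np.float64(-0.0921)] 20 [np.float64(0.2193), np.float64(-0.0896)] 21 [np.float64(0.238), np.float64(-0.0855)] 22 [np.float64(0.2564), np.float64(-0.0798)]
```

Low forces and width held, so the flap is following. I continue along the arc.

```bash
python3 -m jog '[{"hand":0,"xyz":[0.0118,-0.0151,0],"yaw":0},{"hand":0,"xyz":[0.0249,-0.0292,0],"yaw":0},{"hand":0,"xyz":[0.0392,-0.042,0],"yaw":0},{"hand":0,"xyz":[0.0545,-0.0536,0],"yaw":0},{"hand":0,"xyz":[0.0708,-0.0638,0],"yaw":0},{"hand":0,"xyz":[0.0879,-0.0726,0],"yaw":0},{"hand":0,"xyz":[0.1057,-0.0799,0],"yaw":0},{"hand":0,"xyz":[0.124,-0.0856,0],"yaw":0},{"hand":0,"xyz":[0.1428,-0.0897,0],"yaw":0},{"hand":0,"xyz":[0.1618,-0.0922,0],"yaw":0},{"hand":0,"xyz":[0.1618,-0.0922,0],"yaw":0}]'
python3 - <<'E'
from h import *
to(mill((.075,0,.5)),7.1); print(manip.get_obs()['torque'])
E
```

```text
time: 8.78
tcp_pos: [0.6361, 0.1515, 0.3659]
ee_rot: [[0.993, 0.001, -0.121], [0.121, -0.003, 0.993], [0.0, -1.0, -0.004]]
force: [-0.2, -14.7, 7.3]
width: 0.0274
t 8.78 tcp [0.6361 0.1515 0.3659] ang 6.95 F [ -0.2 -14.7   7.3] w 0.0274 | shift [ 0.0175 -0.1676  0.0012] yaw -0.0017
[-3.02827419  0.07022314 -0.03331147]
```

```bash
python3 -m jog '[{"hand":0,"xyz":[0.0192,-0.0008,-0.001],"yaw":0},{"hand":0,"xyz":[0.0384,0.0001,-0.001],"yaw":0},{"hand":0,"xyz":[0.0575,0.0026,-0.001],"yaw":0},{"hand":0,"xyz":[0.0762,0.0067,-0.001],"yaw":0},{"hand":0,"xyz":[0.088,0.0103,-0.001],"yaw":0},{"hand":0,"xyz":[0.088,0.0103,-0.001],"yaw":0},{"hand":0,"xyz":[0.088,0.0103,-0.001],"yaw":0},{"hand":0,"xyz":[0.088,0.0103,-0.001],"yaw":0}]'
python3 - <<'E'
from h import *
to(mill((.124,0,.362)),7.1); print(manip.get_obs()['torque'])
E
```

```text
time: 9.45
tcp_pos: [0.7048, 0.1593, 0.3575]
ee_rot: [[0.993, 0.001, -0.121], [0.121, -0.004, 0.993], [0.0, -1.0, -0.004]]
force: [2.1, -13.4, -1.5]
width: 0.0276
t 9.45 tcp [0.7048 0.1593 0.3575] ang 6.95 F [  2.1 -13.4  -1.5] w 0.0276 | shift [-0.0077 -0.0056  0.0027] yaw -0.0016
[-2.13298519 -0.61673085 -0.03619283]
```

```bash
python3 -m jog '[{"hand":0,"xyz":[0.005,0.0015,-0.001],"yaw":0},{"hand":0,"xyz":[0.01,0.003,-0.001],"yaw":0},{"hand":0,"xyz":[0.01,0.003,-0.001],"yaw":0},{"hand":0,"xyz":[0.01,0.003,-0.001],"yaw":0}]'
python3 - <<'E'
from h import *
to(mill((.124,0,.362)),7.1)
a,_,_=shot('scene','s1');b,_,_=shot('side','d1')
A=cv2.resize(a[110:230,285:405],(400,400),interpolation=cv2.INTER_CUBIC);B=cv2.resize(b[90:220,190:320],(400,400),interpolation=cv2.INTER_CUBIC)
cv2.imwrite('pics/c1.png',np.hstack([A,B])[:,:,::-1])
E
```

```text
time: 9.78
tcp_pos: [0.7112, 0.1599, 0.3556]
ee_rot: [[0.992, -0.004, -0.122], [0.122, -0.004, 0.992], [-0.005, -1.0, -0.003]]
force: [-21.9, -13.7, 9.4]
width: 0.0272
t 9.78 tcp [0.7112 0.1599 0.3556] ang 7.02 F [-21.9 -13.7   9.4] w 0.0272 | shift [-0.0157 -0.008   0.0029] yaw -0.0008
```

View pics/c1.png

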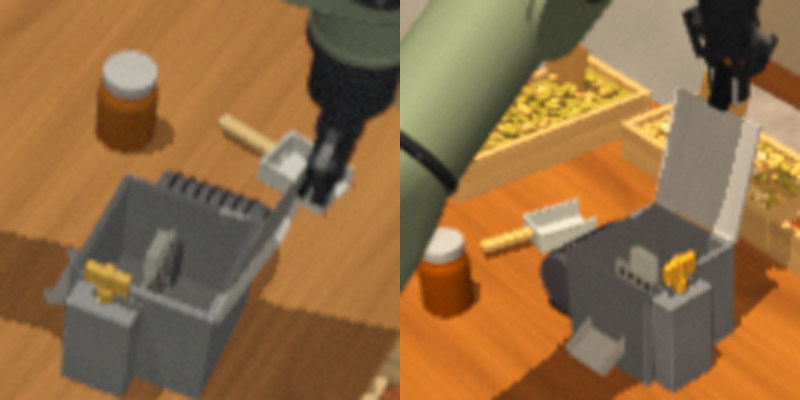

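The flap rests on its stop (22 N reaction) and leans past upright. The plate's tab is visible in the mill at side-crop (645,262). I release, retreat and turn toward the tab.

```bash
python3 -m jog '[{"hand":0.7,"xyz":[0,0,0],"yaw":0},{"hand":0.7,"xyz":[0,0,0],"yaw":0},{"hand":0.7,"xyz":[0,0,0],"yaw":0},{"hand":0.7,"xyz":[0,0,0],"yaw":0},{"hand":0.7,"xyz":[-0.04,-0.005,0],"yaw":0},{"hand":0.7,"xyz":[-0.08,-0.01,0],"yaw":0},{"hand":0.7,"xyz":[-0.12,-0.01,0],"yaw":0},{"hand":0.7,"xyz":[-0.16,-0.01,0.002],"yaw":0.05},{"hand":0.7,"xyz":[-0.185,-0.005,0.003],"yaw":0.13},{"hand":0.7,"xyz":[-0.185,0,0.003],"yaw":0.2},{"hand":0.7,"xyz":[-0.185,0,0.003],"yaw":0.27},{"hand":0.7,"xyz":[-0.185,0,0.003],"yaw":0.34}]'
python3 -c "
from h import *
to([.5655,.1442,.34],-82.9)"
```

```text
time: 10.88
tcp_pos: [0.5647, 0.1458, 0.3555]
ee_rot: [[0.915, 0.001, 0.404], [-0.404, 0.0, 0.915], [0.001, -1.0, 0.0]]
force: [0.9, -1.3, 1.0]
width: 0.0594
t 10.88 tcp [0.5647 0.1458 0.3555] ang -23.85 F [ 0.9 -1.3  1. ] w 0.0594 | shift [ 0.0017  0.0193 -0.0015] yaw 0.6562
```

```bash
python3 -m jog '[{"hand":0.7,"xyz":[0,0.01,0],"yaw":0.08},{"hand":0.7,"xyz":[0,0.018,0],"yaw":0.16},{"hand":0.7,"xyz":[0,0.018,0],"yaw":0.24},{"hand":0.7,"xyz":[0,0.018,0],"yaw":0.32},{"hand":0.7,"xyz":[0,0.018,0],"yaw":0.4},{"hand":0.7,"xyz":[0,0.018,0],"yaw":0.48},{"hand":0.7,"xyz":[0,0.018,0],"yaw":0.56},{"hand":0.7,"xyz":[0.0017,0.018,-0.0015],"yaw":0.64},{"hand":0.7,"xyz":[0.0017,0.018,-0.0015],"yaw":0.656},{"hand":0.7,"xyz":[0.0017,0.018,-0.0015],"yaw":0.656},{"hand":0.7,"xyz":[0.0017,0.018,-0.0015],"yaw":0.656}]'
python3 - <<'E'
from h import *
to([.5655,.1442,.34],-82.9)
im,d,c=shot('wrist','w3')
uv=np.mgrid[0:420,0:560][::-1].reshape(2,-1).T;W=with_d('wrist',uv,d.ravel(),c)
T=mill((-.010,0,.131));ok=(abs(W[:,2]-.131)<.008)&(np.hypot(W[:,0]-T[0],W[:,1]-T[1])<.035)
print(ok.sum(),np.median(W[ok],0),cv2.minAreaRect((W[ok][:,:2]*1000).astype(np.float32)),uv[ok].mean(0),T)
# flap angle from depth: points above z .16 near hinge
f=(W[:,2]>.15)&(W[:,2]<.3)&(W[:,0]>.64)&(W[:,0]<.75)&(abs(W[:,1]-.155)<.06)
Q=W[f];n=np.linalg.svd(Q-Q.mean(0),full_matrices=False)[2][2] if f.sum()>50 else None
print(f.sum(),n, None if n is None else np.degrees(np.arcsin(abs(n[2])))+90)
E
```

```text
time: 11.8
tcp_pos: [0.5659, 0.1444, 0.3405]
ee_rot: [[0.134, -0.0, 0.991], [-0.991, -0.0, 0.134], [0.0, -1.0, -0.0]]
force: [0.2, -0.1, 0.7]
width: 0.0596
t 11.8 tcp [0.5659 0.1444 0.3405] ang -82.3 F [ 0.2 -0.1  0.7] w 0.0596 | shift [ 0.0002  0.0006 -0.0005] yaw 0.0067
560 [0.56472628 0.14487631 0.13097473] ((564.990234375, 143.21530151367188), (11.522295951843262, 36.60193634033203), 7.447136402130127) [276.26964286 199.325     ] [0.56547668 0.14416399 0.131     ]
31758 [ 0.95538007  0.10777926 -0.27501373] 105.96283222581891
```

View pics/w3.png

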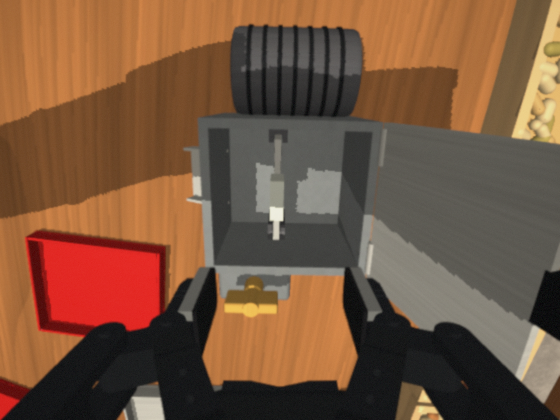

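The flap's fitted plane reads 1.85 rad, the nut at (251,301) is clear, and the tab is at (276,200). I descend on the tab and grip it across its thickness.

```bash
python3 -m jog '[{"hand":0.5,"xyz":[0.001,0.03,-0.0012],"yaw":0.006},{"hand":0.5,"xyz":[0.001,0.06,-0.0012],"yaw":0.006},{"hand":0.5,"xyz":[0.001,0.09,-0.0012],"yaw":0.006},{"hand":0.5,"xyz":[0.001,0.12,-0.0012],"yaw":0.006},{"hand":0.5,"xyz":[0.001,0.15,-0.0012],"yaw":0.006},{"hand":0.5,"xyz":[0.001,0.18,-0.0012],"yaw":0.006},{"hand":0.5,"xyz":[0.001,0.2,-0.0012],"yaw":0.006},{"hand":0.5,"xyz":[0.001,0.213,-0.0012],"yaw":0.006},{"hand":0.5,"xyz":[0.001,0.213,-0.0012],"yaw":0.006},{"hand":0.5,"xyz":[0.001,0.213,-0.0012],"yaw":0.006}]'
python3 -m jog '[{"hand":0,"xyz":[0,0,0],"yaw":0},{"hand":0,"xyz":[0,0,0],"yaw":0},{"hand":0,"xyz":[0,0,0],"yaw":0},{"hand":0,"xyz":[0,0,0],"yaw":0},{"hand":0,"xyz":[0,0,0],"yaw":0},{"hand":0,"xyz":[0,0,0],"yaw":0},{"hand":0,"xyz":[0,0,0],"yaw":0}]' 50
```

```text
time: 12.68
tcp_pos: [0.5653, 0.1433, 0.1704]
ee_rot: [[0.122, 0.0, 0.993], [-0.993, 0.0, 0.122], [-0.0, -1.0, 0.0]]
force: [-0.3, 0.6, 0.3]
width: 0.0428
time: 13.27
tcp_pos: [0.565, 0.1434, 0.1711]
ee_rot: [[0.121, 0.0, 0.993], [-0.993, 0.0, 0.121], [-0.0, -1.0, 0.0]]
force: [-4.4, -0.7, 11.8]
width: 0.0114
```

```bash
python3 -m jog '[{"hand":0,"xyz":[0,-0.01,0],"yaw":0},{"hand":0,"xyz":[0,-0.025,0],"yaw":0},{"hand":0,"xyz":[0,-0.045,0],"yaw":0},{"hand":0,"xyz":[0,-0.065,0],"yaw":0},{"hand":0,"xyz":[0,-0.09,0],"yaw":0},{"hand":0,"xyz":[0,-0.115,0],"yaw":0},{"hand":0,"xyz":[0,-0.14,0],"yaw":0},{"hand":0,"xyz":[0,-0.17,0],"yaw":0},{"hand":0,"xyz":[0,-0.2,0],"yaw":0},{"hand":0,"xyz":[0,-0.23,0],"yaw":0},{"hand":0,"xyz":[0,-0.256,0],"yaw":0},{"hand":0,"xyz":[0,-0.256,0],"yaw":0}]'
python3 - <<'E'
from h import *
to([.463,-.305,.376],-82.9)
b,d,c=shot('side','d2');cv2.imwrite('pics/c2.png',cv2.resize(b[60:240,190:350],(640,720))[:600,:,::-1])
# tray: combine both views, rim outer at z .025
for tag,n,tr in(('s0','scene',(190,250,275,320)),('d0','side',(285,240,370,305))):
    im,_,c=load(tag);x0,y0,x1,y1=tr;m=np.zeros(im.shape[:2],np.uint8)
    hs=cv2.cvtColor(im,cv2.COLOR_RGB2HSV);m[y0:y1,x0:x1]=(hs[y0:y1,x0:x1,1]<90)
    cs=max(cv2.findContours(m,cv2.RETR_EXTERNAL,cv2.CHAIN_APPROX_NONE)[0],key=cv2.contourArea)
    for z in(.025,.0): P=on_z(n,cs.reshape(-1,2),z,c);print(n,z,cv2.minAreaRect((P[:,:2]*1000).astype(np.float32)))
E
```

```text
time: 14.27
tcp_pos: [0.5656, 0.1433, 0.3794]
ee_rot: [[0.121, 0.006, 0.993], [-0.993, 0.001, 0.121], [-0.001, -1.0, 0.006]]
force: [-0.1, 0.4, -1.4]
width: 0.0118
t 14.27 tcp [0.5656 0.1433 0.3794] ang -83.07 F [-0.1  0.4 -1.4] w 0.0118 | shift [ 0.5408  0.0026 -0.195 ] yaw -0.0019
scene 0.025 ((467.457763671875, -301.8984375), (185.8981475830078, 159.34555053710938), 8.014604568481445)
scene 0.0 ((458.1545715332031, -291.6249084472656), (189.1153106689453, 162.10305786132812), 8.014562606811523)
side 0.025 ((458.82550048828125, -307.92547607421875), (194.90875244140625, 160.39068603515625), 7.937736988067627)
side 0.0 ((475.90655517578125, -290.63677978515625), (199.2592315673828, 163.97068786621094), 7.9377241134643555)
```

View pics/c2.png

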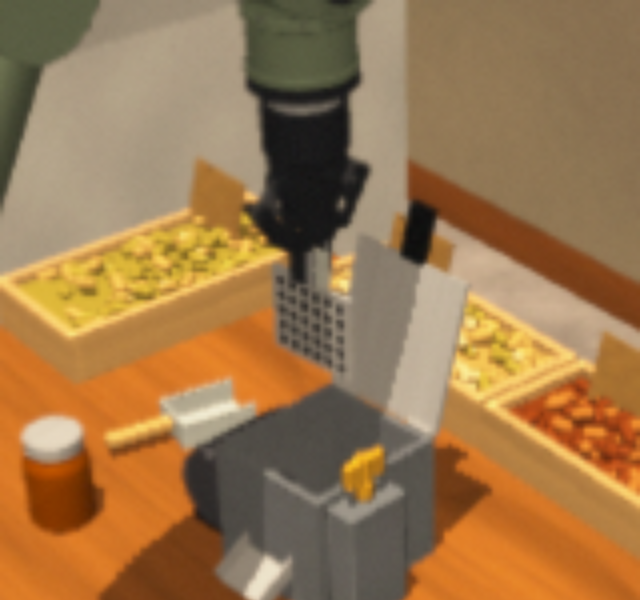

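The plate is clear at crop (310,320), upright, with its foot well above the nut. I carry it to the tray.

```bash
python3 -m jog '[{"hand":0,"xyz":[0.01,0,-0.0036],"yaw":0},{"hand":0,"xyz":[0.03,0,-0.0108],"yaw":0},{"hand":0,"xyz":[0.06,0,-0.0216],"yaw":0},{"hand":0,"xyz":[0.1,0,-0.036],"yaw":0},{"hand":0,"xyz":[0.14,0,-0.05],"yaw":0},{"hand":0,"xyz":[0.18,0,-0.065],"yaw":0},{"hand":0,"xyz":[0.22,0,-0.079],"yaw":0},{"hand":0,"xyz":[0.26,0,-0.094],"yaw":0},{"hand":0,"xyz":[0.3,0,-0.108],"yaw":0},{"hand":0,"xyz":[0.34,0,-0.122],"yaw":0},{"hand":0,"xyz":[0.37,0,-0.133],"yaw":0},{"hand":0,"xyz":[0.38,0,-0.137],"yaw":0}]'
python3 - <<'E'
from h import *
to([.463,-.305,.3],-82.9)
im,d,c=shot('wrist','w4')
E
```

```text
time: 15.32
tcp_pos: [0.4909, -0.1759, 0.3742]
ee_rot: [[0.116, -0.002, 0.993], [-0.993, -0.002, 0.116], [0.001, -1.0, -0.002]]
force: [-1.2, -0.7, -2.1]
width: 0.0115
t 15.32 tcp [ 0.4909 -0.1759  0.3742] ang -83.34 F [-1.2 -0.7 -2.1] w 0.0115 | shift [ 0.1561  0.0931 -0.0532] yaw -0.0049
```

View pics/w4.png

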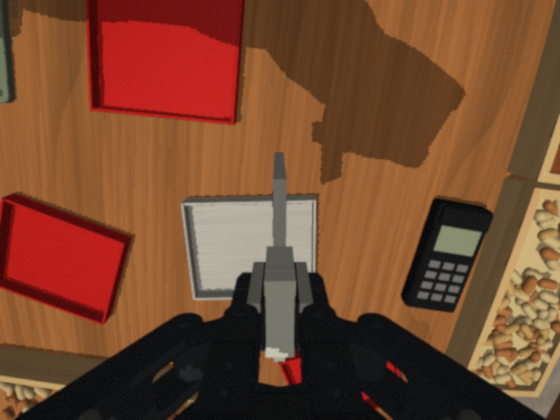

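The tray's rim corners are at (182,203), (317,196) and (193,300). The plate hangs edge-on to the camera at column 280.

Run:
```python
from h import *
im,d,c=load('w4');P=on_z('wrist',[[182,203],[317,196],[193,300]],.025,c);print(P.round(4),np.linalg.norm(P[1]-P[0]),np.linalg.norm(P[2]-P[0]));C=(P[1]+P[2])/2;print(C)
to([C[0],C[1],.256],-82.9);to([.463,-.305,.256],-82.9)
# plate bottom edge height from depth
uv=np.mgrid[140:420,255:305][::-1].reshape(2,-1).T;W=with_d('wrist',uv,d[140:420,255:305].ravel(),c)
k=(W[:,2]>.1)&(abs(W[:,0]-.491)<.03)&(W[:,1]>-.24)&(W[:,1]<-.1)&(W[:,2]<.29);print(W[k].min(0),W[k].max(0),np.percentile(W[k][:,2],[1,50,99]))
```

```text
[[ 0.3689 -0.2362  0.025 ]
 [ 0.5449 -0.2061  0.025 ]
 [ 0.3879 -0.3843  0.025 ]] 0.17857924121493707 0.14923584715342122
[ 0.46638487 -0.29519634  0.025     ]
t 15.37 tcp [ 0.4911 -0.1756  0.3742] ang -83.35 F [-1.  -2.1 -1.8] w 0.0113 | shift [ 0.1448  0.148  -0.0477] yaw -0.0049
t 15.37 tcp [ 0.4911 -0.1756  0.3742] ang -83.35 F [-1.  -2.1 -1.8] w 0.0113 | shift [ 0.1565  0.1481 -0.0533] yaw -0.0049
[ 0.48285315 -0.12717076  0.2203927 ] [ 0.489223   -0.12612506  0.28999199] [0.22109757 0.26325412 0.28961709]
```

```bash
python3 -m jog '[{"hand":0,"xyz":[0.02,0.005,-0.006],"yaw":0},{"hand":0,"xyz":[0.05,0.015,-0.016],"yaw":0},{"hand":0,"xyz":[0.08,0.035,-0.026],"yaw":0},{"hand":0,"xyz":[0.11,0.06,-0.037],"yaw":0},{"hand":0,"xyz":[0.13,0.085,-0.044],"yaw":0},{"hand":0,"xyz":[0.141,0.11,-0.047],"yaw":0},{"hand":0,"xyz":[0.145,0.13,-0.048],"yaw":0},{"hand":0,"xyz":[0.145,0.143,-0.048],"yaw":0},{"hand":0,"xyz":[0.145,0.149,-0.048],"yaw":0},{"hand":0,"xyz":[0.145,0.149,-0.048],"yaw":0},{"hand":0,"xyz":[0.145,0.149,-0.048],"yaw":0},{"hand":0,"xyz":[0.145,0.149,-0.048],"yaw":0}]'
python3 -m jog '[{"hand":0,"xyz":[0,0,0],"yaw":0},{"hand":0,"xyz":[0,0,0],"yaw":0},{"hand":0,"xyz":[0,0,0],"yaw":0},{"hand":0,"xyz":[0,0,0],"yaw":0},{"hand":0,"xyz":[0,0,0],"yaw":0},{"hand":0,"xyz":[0,0,0],"yaw":0}]'
python3 - <<'E'
from h import *
to([.4664,-.2952,.255],-82.9);print(np.round(manip.get_obs()['ee_rot'],3))
a,d,c=shot('scene','s3');b,d2,c2=shot('side','d3')
A=cv2.resize(a[150:350,170:400],(400,348));B=cv2.resize(b[130:330,230:460],(400,348))
cv2.imwrite('pics/c3.png',np.vstack([np.hstack([A,B])])[:,:,::-1])
# expected foot corners (plate wide along tool x) in each view
R=manip.get_obs()['ee_rot'];p=manip.get_obs()['tcp_pos'];f=p+R[:,1]*.155
for n,o in(('scene',(170,150)),('side',(230,130))):
    q=proj(n,[f-.05*R[:,0],f+.05*R[:,0],f+.05*R[:,0]-R[:,1]*.083,f-.05*R[:,0]-R[:,1]*.083]);print(n,f.round(3),((q-o)*400/230).round(0).tolist())
E
```

```text
time: 16.37
tcp_pos: [0.4691, -0.2912, 0.2563]
ee_rot: [[0.121, 0.001, 0.993], [-0.993, -0.0, 0.121], [0.001, -1.0, 0.001]]
force: [0.3, 0.4, -1.2]
width: 0.0113
time: 16.87
tcp_pos: [0.4688, -0.2915, 0.2557]
ee_rot: [[0.121, -0.0, 0.993], [-0.993, -0.0, 0.121], [0.0, -1.0, -0.0]]
force: [-0.1, -0.0, -1.6]
width: 0.0112
t 16.87 tcp [ 0.4688 -0.2915  0.2557] ang -83.08 F [-0.1 -0.  -1.6] w 0.0112 | shift [ 0.0043  0.0009 -0.0036] yaw -0.0019
[[ 0.121 -0.     0.993]
 [-0.993 -0.     0.121]
 [ 0.    -1.    -0.   ]]
scene [ 0.469 -0.291  0.101] [[124.0, 187.0], [97.0, 232.0], [93.0, 207.0], [121.0, 161.0]]
side [ 0.469 -0.291  0.101] [[148.0, 197.0], [190.0, 224.0], [193.0, 189.0], [149.0, 162.0]]
```

View pics/c3.png

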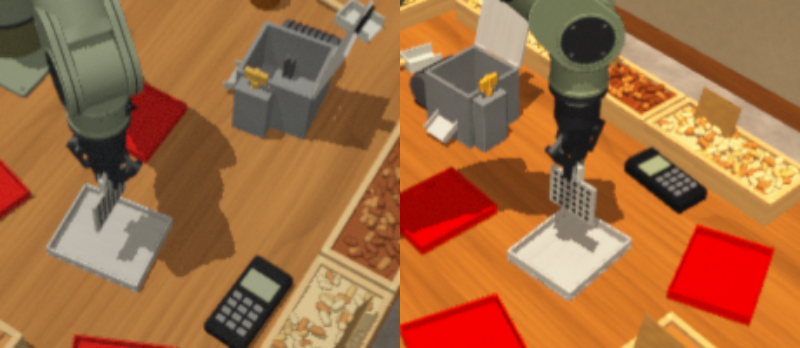

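The plate hangs upright over the tray, at scene-crop (105,210) and side-crop (572,195), matching its predicted outline. The flap is open and the nut clear. I make a small 4 mm centring move, settle, and hand in.

```bash
python3 -m jog '[{"hand":0,"xyz":[0.002,0,-0.002],"yaw":0},{"hand":0,"xyz":[0.004,0.001,-0.0035],"yaw":0},{"hand":0,"xyz":[0.004,0.001,-0.0035],"yaw":0},{"hand":0,"xyz":[0.004,0.001,-0.0035],"yaw":0},{"hand":0,"xyz":[0.004,0.001,-0.0035],"yaw":0},{"hand":0,"xyz":[0.004,0.001,-0.0035],"yaw":0},{"hand":0,"xyz":[0.004,0.001,-0.0035],"yaw":0},{"hand":0,"xyz":[0.004,0.001,-0.0035],"yaw":0},{"hand":0,"xyz":[0.004,0.001,-0.0035],"yaw":0},{"hand":0,"xyz":[0.004,0.001,-0.0035],"yaw":0}]'
python3 - <<'E'
from h import *
to([.4664,-.2952,.255],-82.9);print(np.abs(manip.get_obs()['qvel']).max());print(manip.close_job())
E
```

```text
time: 17.8
tcp_pos: [0.4665, -0.295, 0.2549]
ee_rot: [[0.121, 0.0, 0.993], [-0.993, -0.0, 0.121], [0.0, -1.0, -0.0]]
force: [-0.0, 0.3, -1.8]
width: 0.0114
t 17.8 tcp [ 0.4665 -0.295   0.2549] ang -83.07 F [-0.   0.3 -1.8] w 0.0114 | shift [ 0.0003 -0.0001 -0.0001] yaw -0.0019
0.0009666729087012804
the job is handed in; nothing more can be done
None
```

The job is done and handed in at 17.8 s; no verdict was reported. I turned the wing nut counter-clockwise to its stop, swung the flap back to its stop, and lifted the sieve plate straight up out of the mill. It is now held upright over the middle of the steel tray.

**Last checks**
- **Nut:** it lies along the mill's x, clear of the flap. I felt about 0.6 N m at the stop.
- **Flap:** it measured 1.85 rad after release and still looked open in the last pictures.
- **Plate:** its lower edge is at about 0.10 m, worked out from the grip height. It is within about 1 mm of the tray centre as the wrist camera found it. The arm was still and the grip opening steady at 11.4 mm.
- **Other items:** nothing touched the terminal, jar, scoop or tray. The highest force I read was about 27 N.

**Disagreement:** the first tray estimates from the outer cameras were about 1 cm off in y from the wrist view. I used the wrist view because it matched the tray's true size.

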